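# Push the vial box home along its loading lane

## Task

Line the white vial box up with the lane on the loading deck and push it with the fingers down between the two guide rails until it sits flat against the steel stop at the far end, then move the hand clear. Nothing may touch either rail, neither the box nor the robot; keep the box flat on the deck without lifting it, push on its sides and not on the vials in its top. Leave everything else on the bench where it is.

Things in the scene. Friction and masses are not known exactly. Their poses are not given: they have to be found in the camera images.
- vial_box: the box to push: white plastic, 110 long (its x) x 96 wide (y) x 50 high, 0.3 to 0.6 kg, six black-capped vials standing out of its top to 66 above its underside; too wide to grip. Origin: centre of its underside. Starts on the open deck before the lane mouth, up to 25 off the centre line and turned up to 0.25 rad from the lane. Slides with dry friction and stays where left.
- vials: the six capped vials fixed in the top of vial_box (caps 22 diameter, in 3 rows 34 apart along the box, 2 columns 48 apart); they are not to be touched. Origin: centre of the box's top face, axes as the box.
- deck: fixed grey loading deck, 500 (x) x 260 (y) x 12 thick, on the bench. Origin: centre of its underside; its top is 12 higher. The lane runs along its +x (roughly world +y), centred on its y = 0: open deck for x from -250 to -40, then the lane, 118 wide between the rails, from its mouth at x = -40 to x = 240.
- left_rail: fixed dark steel guide rail at the lane's +y side, 280 long, 8 thick, 20 high above the deck top; inner face at deck y = +59. Origin: centre of its underside, at deck x = 100, y = 63, z = 12.
- right_rail: the same rail on the -y side; inner face at deck y = -59. Origin at deck x = 100, y = -63, z = 12.
- stop: fixed steel bar across the lane, 118 wide, 16 thick, 30 high above the deck top, at deck x = 140 to 200, y = 0. Origin: on the deck top, in the middle of the face that the box comes to rest against; axes as the deck, x pointing on down the lane. With the box home, the box origin lies 55 before this point.
- jar: bystander, leave alone: small closed amber jar, 34 diameter, 55 high, standing on the deck beside the left rail. Origin: centre of its underside.
- weight: bystander, leave alone: brass cylinder weight, 32 diameter, 35 high, standing on the deck beside the left rail near the lane mouth. Origin: centre of its underside.
- cup: bystander, leave alone: small open glass cup, 44 diameter, 50 high, standing on the deck beside the right rail. Origin: centre of its underside.
- dish: bystander, leave alone: white ceramic bowl, 90 diameter, 28 high, on the bench off the right side of the deck. Origin: centre of its underside.
- spatula: bystander, leave alone: hand spatula, 180 long, lying on the bench off the left side of the deck, roughly parallel to it. Origin: centre of its underside.
- reagent: bystander, leave alone: glass bottle with blue cap, 66 diameter, 140 high, on the bench. Origin: centre of its underside.
- tip_box: bystander, leave alone: closed clear plastic box 120 x 80 x 55, on the bench. Origin: centre of its underside.

How it is judged (in metres and radians):
At the end, for the whole second after the job is handed in: The box stands flat on the deck in the lane, its leading face within 5 mm of the stop, its heading within 0.08 rad of the lane's and its centre within 12 mm of the centre line, at rest (x of vial_box in the frame of stop between -0.06 and -0.05 m and y of vial_box in the frame of stop between -0.012 and 0.012 m and angle between the x axis of vial_box and the x axis of deck, either way round below 0.08 rad and z of vial_box in the frame of deck below 0.015 m and angle between vial_box's own z axis and vertical below 0.05 rad and linear speed of vial_box below 0.01 m/s); the robot touches nothing.
It fails at once if a guide rail is touched, by the box, the robot or anything else (contact force between any of left_rail, right_rail and anything else above 0.3 N).
It fails at once if the box is lifted more than 6 mm off the deck or tipped more than 0.12 rad (z of vial_box in the frame of deck above 0.018 m or angle between vial_box's own z axis and vertical above 0.12 rad).
It fails at once if the vials are touched (contact force between vials and anything else above 0.3 N).
It fails at once if a bystander is moved more than 10 mm (distance of any of jar, weight, cup, dish, spatula, reagent, tip_box from where it was at the start of the episode above 0.01 m).
It also fails if it takes over 72 s, if anything falls off the work surface, if the arm or the gripper's body presses on something with over 40 N, if the wrist force passes 120 N, or if a joint passes its speed limit or range.

## Robot

A 6-joint arm with a two-finger parallel gripper is mounted at the origin on the work surface. World frame = base frame: x ahead of the robot, y to its left, z up, the work surface at z = 0. Lengths are in mm, angles in rad, forces in N, time in s.
With the tool pointing down it reaches from about 400 to 925 mm from the base axis. Payload 12.5 kg.
Tool frame: the origin (TCP) lies midway between the tips of the shut fingers; the grasp point (between the pads) lies 19 mm behind it (env.tcp_to_grasp is the distance from the TCP to the grasp point, in mm); z points along the fingers, y is the line along which they close (so a half turn about z gives the same grasp; the last joint's range is limited). The gripper opens to 95 mm and grips with 3 to 60 N. Pads are 20 mm wide; open, the fingers measure 119 mm over their backs; the gripper's body (75 mm by 180 mm) begins 59 mm behind the grasp point.
Start: joints at [-1.385, 0.491, 1.559, -0, 1.092, -0.106], TCP at [179.821, -598.591, 214.661] pointing down, gripper open.
Joint ranges: [-3.1, 3.1], [-0.84, 2.19], [0.05, 2.79], [-1.13, 4.28], [0.06, 2.93], [-2.69, 2.69]. Speed limits (rad/s): [2.22, 2.22, 2.79, 3.14, 3.14, 3.14].

## Interface

Orientations are given as [roll, pitch, yaw] about the fixed x, y, z axes, in that order (R = Rz(yaw) Ry(pitch) Rx(roll)).
In Python, from cell import env gives the robot as it stands. The module is installed in compiled form; this text tells all that it offers.
- The arm moves only by the tool step_arm, never from a script. Its argument "plan" is a list that holds one entry, the list of rows, each a list of 5 numbers: the shift along the tool's x, y, z in mm, then the turn about the tool's z in degrees, then the opening, from -1 (shut) to 1 (fully open). A call has 1 to 8 rows; each row is the pose to reach, as a shift and turn from the pose commanded when the call began, along the tool's axes at that moment; what a row does not reach only later rows make up. A row lasts 1/12 s, in which the tool goes at most 41.7 mm and 7.16 degrees, less where a joint would pass 70% of its speed; a pose out of reach is approached as far as the arm can. A call with a gripper value outside its range is refused whole. The fingers move at their own pace and stop on an object; the grip force is fixed at half the most. Time passes only in rows, so rows that repeat a pose let the fingers close. It gives the time, the measured TCP pose, the force, the opening and the grip force at its end, in the units of the state.
- env.state(): the state, without advancing time (a new reading comes with each control period).
- env.read_camera(name): name is "scene" or "top" or "wrist"; returns the picture (400x640x3 uint8, blue, green, red); there is no depth.
- env.get_calibration(name): a dict with "K" (3x3 intrinsics, pixels), "D" ([k1, k2, p1, p2, k3] as OpenCV has them; the pictures are not rectified), "extrinsics" (4x4, takes a point from world to camera coordinates). Camera axes: x right, y up, looking along -z (the intrinsics and any distortion apply to the point x, -y, -z); pixel columns grow to the right and rows downward; lengths in mm; the calibration is good to about 2 mm. A picture is of the moment at which its call begins: read the wrist's pose just before it. get_calibration takes no time and is no camera call; for the wrist camera it gives the pose at the moment of the call.
- env.job_done(): hands the job in; it is judged then, once.
The state is a dict: "t": time; "joints": joint angles; "qvel": joint speeds; "tau": joint torques, N m; "eef_pos": TCP position; "tcp_rot": TCP orientation; "ft_force": force on the tool from outside, world axes, zero at the start; "moment": the same for the moment, N m; "opening": opening from 0.0 (shut) to 1.0 (fully open); "grip_force": force on a finger pad.
Only numpy, scipy, OpenCV 4.12 (cv2) and the standard library are available. Lean on these libraries where they do the work, as an engineer would, in place of code of your own. Each camera call takes 0.05 s, during which the arm holds its last target. There are 200 camera calls.

## Working session

There is one attempt and no reset: what is moved stays moved. The work goes in short steps, Python scripts to look and compute and a tool call to move; the robot and the scene stay as the last step left them, time stands still between calls to the robot, and variables do not carry over. Pictures are saved under pics/ and viewed, at most 10 in all, crops included, and the job is handed in when it is done.

Besides the shell and the picture viewer there is one more tool, called after ">>>" in YAML: its name, and indented under it one key for each argument. step_arm: Moves the arm, as the interface text tells. Its arguments: {"type":"object","properties":{"plan":{"type":"array"}},"required":["plan"]}

```bash
mkdir -p pics; cat > h.py <<'E'
import numpy as np,cv2
from cell import env
def ray(name,uv,z,cal=None):
    c=cal or env.get_calibration(name);K=np.array(c["K"],float);D=np.array(c["D"],float);E=np.array(c["extrinsics"],float)
    p=cv2.undistortPoints(np.array(uv,float).reshape(-1,1,2),K,D).reshape(-1,2)
    d=np.c_[p[:,0],-p[:,1],-np.ones(len(p))]
    R=E[:3,:3];o=-R.T@E[:3,3];w=d@R
    return o+w*((z-o[2])/w[:,2])[:,None]
def proj(name,P,cal=None):
    c=cal or env.get_calibration(name);E=np.array(c["extrinsics"],float)
    q=np.array(P,float).reshape(-1,3)@E[:3,:3].T+E[:3,3]
    q=q*[1,-1,-1]
    return cv2.projectPoints(q,np.zeros(3),np.zeros(3),np.array(c["K"],float),np.array(c["D"],float))[0].reshape(-1,2)
E
python3 - <<'E'
from h import *
s=env.state();print(s)
for n in("top","scene"):
    cv2.imwrite(f"pics/{n}0.png",cv2.imread("x") if 0 else env.read_camera(n))
    c=env.get_calibration(n);E=np.array(c["extrinsics"]);print(n,-E[:3,:3].T@E[:3,3],np.array(c["K"])[0,0])
E
```

```text
{'t': 0.0, 'joints': array([-1.38458256e+00,  4.91566837e-01,  1.55946256e+00, -5.87564696e-07,
        1.09167686e+00, -1.05565251e-01]), 'qvel': array([-0.00022448, -0.00036551, -0.00019953,  0.00085413,  0.00029707,
       -0.00191432]), 'tau': array([-2.92660872e-03, -6.12653732e+01, -2.58177173e+01,  6.92073698e-02,
        4.82775585e-02, -9.58350097e-05]), 'eef_pos': array([ 179.78227829, -598.32946302,  214.05270756]), 'tcp_rot': array([-3.14048519e+00, -1.16821853e-04,  2.91779225e-01]), 'ft_force': array([-0.24977563,  0.51669195,  0.18217045]), 'moment': array([-0.04050709,  0.01376423, -0.03526297]), 'grip_force': 0.0, 'opening': 1.0026159685480618}
top [ 335.76522978    8.16187534 1245.09009868] 417.26226245027397
scene [1041.39141479 -320.95741697  834.03761157] 368.8357373963034
```

View pics/top0.png

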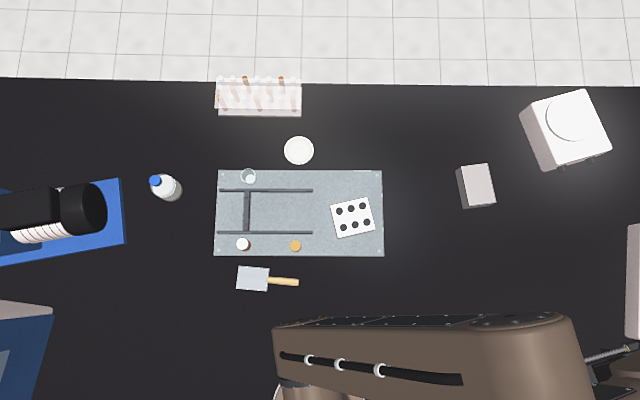

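View pics/scene0.png

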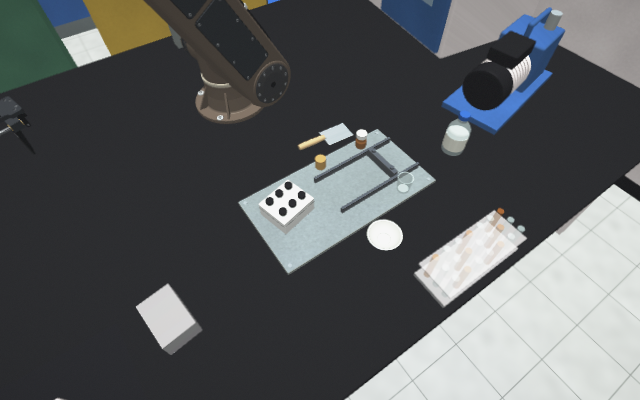

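The top view shows the deck at columns 214–384, rows 170–256, with the box at about (352,217), the lane running left, and the stop bar at column ~247. I'll enlarge that region.

```bash
python3 - <<'E'
import cv2
i=cv2.imread("pics/top0.png")[160:265,207:397]
cv2.imwrite("pics/top0c.png",cv2.resize(i,None,fx=4,fy=4,interpolation=cv2.INTER_CUBIC))
E
```

```text
(no output)
```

View pics/top0c.png

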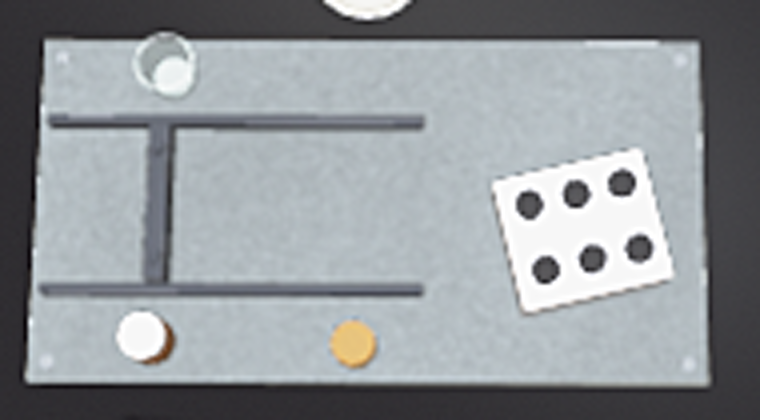

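Crop (x4): deck corners are (45,40), (699,40), (711,384), (26,382). Box top corners are (492,181), (642,149), (673,281), (525,314), with caps from (530,204) to (639,248). The rails end at x≈424, and the stop's near face is at x≈172.

```bash
cat > m.py <<'E'
from h import *
from scipy.optimize import least_squares
def fit(P,W):  # rigid 2D: P local, W world -> x,y,th
    f=lambda q:((P@np.array([[np.cos(q[2]),np.sin(q[2])],[-np.sin(q[2]),np.cos(q[2])]])+q[:2])-W).ravel()
    r=least_squares(f,[*W.mean(0),np.pi/2]);return r.x,np.abs(r.fun).max()
def loc(W,D):
    c,s=np.cos(D[2]),np.sin(D[2]);return (np.atleast_2d(W)-D[:2])@np.array([[c,-s],[s,c]])
E
python3 - <<'E'
from m import *
f=lambda L:np.array([207,160])+(np.array(L)+.5)/4-.5
t=lambda L,z:ray("top",f(L),z)[:,:2]
# deck x=+y world(left), deck y = -x world (down)
D,e=fit(np.array([[250,-130],[-250,-130],[-250,130],[250,130.]]),t([(45,40),(699,40),(711,384),(26,382)],12));print("deck",D,e)
B,e=fit(np.array([[55,-48],[-55,-48],[-55,48],[55,48.]]),t([(492,181),(642,149),(673,281),(525,314)],62));print("boxtop",B,e)
C,e=fit(np.array([[34,-24],[0,-24],[-34,-24],[34,24],[0,24],[-34,24.]]),t([(530,204),(576,194),(622,182),(545,269),(592,258),(639,248)],78));print("caps",C,e)
for n,b in(("box",B),("caps",C)):print(n,loc(b[:2],D),b[2]-D[2])
print("rail ends/inner top",loc(t([(424,128),(424,285),(52,128),(45,285)],32),D))
print("stop top face",loc(t([(174,150),(169,260)],42),D))
print("jar,weight,cup",loc(t([(143,336)],67),D),loc(t([(353,344)],47),D),loc(t([(165,64)],62),D))
np.save("D.npy",D)
E
```

```text
deck [545.65595707  66.3780071    1.58513248] 0.5985878972994669
boxtop [522.7956235  -88.54646249   1.80339497] 1.2657421964342959
caps [523.81121675 -87.96744747   1.81240439] 0.6594937744472418
box [[-154.58083131   25.07892983]] 0.2182624827167583
caps [[-154.01643499   24.05514038]] 0.2272719067957103
rail ends/inner top [[-40.0911272  -56.6223941 ]
 [-40.54662352  60.60277915]
 [236.35611248 -56.24741813]
 [235.38080837  60.80500653]]
stop top face [[143.60353533 -37.60006609]
 [144.2868674   43.83552044]]
jar,weight,cup [[156.38320492 101.06038701]] [[  9.8403468  104.80293363]] [[149.14957423 -97.68949069]]
```

>>> step_arm:
  plan:
    - [[387, -415, 0, 16, 0.3], [387, -415, 0, 16, 0.3], [387, -415, 0, 16, 0.3], [387, -415, 0, 16, 0.3], [387, -415, 0, 16, 0.3], [387, -415, 0, 16, 0.3], [387, -415, 0, 16, 0.3], [387, -415, 0, 16, 0.3]]

```text
t: 0.77
eef_pos: [327.7, -297.8, 214.6]
tcp_rot: [-3.142, 0.0, 0.012]
ft_force: [1.1, -0.8, 0.0]
opening: 0.652
grip_force: 0.0
```

>>> step_arm:
  plan:
    - [[103, -209, 0, 0, 0.3], [103, -209, 0, 0, 0.3], [103, -209, 0, 0, 0.3], [103, -209, 0, 0, 0.3], [103, -209, 0, 0, 0.3], [103, -209, 0, 0, 0.3], [103, -209, 0, 0, 0.3], [103, -209, 0, 0, 0.3]]

```text
t: 1.43
eef_pos: [427.9, -88.4, 214.4]
tcp_rot: [3.142, 0.0, 0.016]
ft_force: [-0.7, -0.2, 0.0]
opening: 0.651
grip_force: 0.0
```

```bash
python3 - <<'E'
from m import *
D=np.load("D.npy");s=env.state();print(s["eef_pos"],s["tcp_rot"],s["opening"],s["ft_force"],loc(s["eef_pos"][:2],D))
cv2.imwrite("pics/w1.png",env.read_camera("wrist"));c=env.get_calibration("wrist");np.save("w1.npy",c,allow_pickle=True)
E
```

```text
[427.94284612 -88.38878657 214.44543542] [3.14158201e+00 3.99505113e-04 1.55953846e-02] 0.650938639125068 [-0.65399977 -0.21884623  0.01356549] [[-153.06339388  119.91969966]]
```

View pics/w1.png

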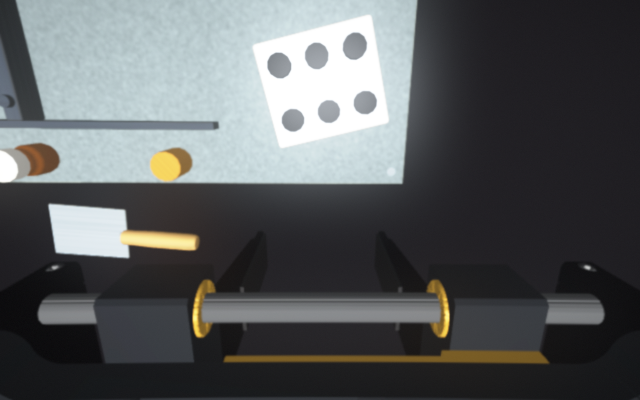

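The wrist view shows the box top corners at (254,46), (372,15), (388,121) and (281,147), the left rail end at about (216,125), and the deck corner at (404,184). Both fingers are clear of everything.

```bash
python3 - <<'E'
from m import *
D=np.load("D.npy");c=np.load("w1.npy",allow_pickle=True).item()
r=lambda L,z:ray("",L,z,c)[:,:2]
B,e=fit(np.array([[55,-48],[-55,-48],[-55,48],[55,48.]]),r([(254,46),(372,15),(388,121),(281,147)],62));print("box",loc(B[:2],D),B[2]-D[2],e)
print("rail end",loc(r([(217,123),(216,129)],32),D),"deck corner",loc(r([(404,184)],12),D))
print("wt",loc(r([(167,166)],47),D))
E
```

```text
box [[-156.74557277   23.92927449]] 0.22723850345402963 2.2635140099523596
rail end [[-44.82092753  60.46458   ]
 [-43.18008433  66.65280431]] deck corner [[-252.00779759  131.68014238]]
wt [[  6.65385973 103.50995679]]
```

>>> step_arm:
  plan:
    - [[0, 0, 174, 0, 0.3], [0, 0, 174, 0, 0.3], [0, 0, 174, 0, 0.3], [0, 0, 174, 0, 0.3], [0, 0, 174, 0, 0.3], [0, 0, 174, 0, 0.3], [0, 0, 174, 0, 0.3]]

```text
t: 2.07
eef_pos: [428.0, -90.3, 41.6]
tcp_rot: [3.142, -0.0, 0.011]
ft_force: [0.6, -0.4, 0.6]
opening: 0.649
grip_force: 0.0
```

>>> step_arm:
  plan:
    - [[4, 0, 0, 0, 0.3], [8, 0, 0, 0, 0.3], [12, 0, 0, 0, 0.3], [16, 0, 0, 0, 0.3], [20, 0, 0, 0, 0.3], [24, 0, 0, 0, 0.3], [28, 0, 0, 0, 0.3], [32, 0, 0, 0, 0.3]]

```text
t: 2.73
eef_pos: [459.7, -88.8, 40.5]
tcp_rot: [-3.141, 0.001, 0.013]
ft_force: [-1.9, 0.6, 0.7]
opening: 0.648
grip_force: 1.1
```

>>> step_arm:
  plan:
    - [[2, 0, 0, 0, 0.3], [4, 0, 0, 0, 0.3], [6, 0, 0, 0, 0.3], [8, 0, 0, 0, 0.3], [10, 0, 0, 0, 0.3], [12, 0, 0, 0, 0.3], [14, 0, 0, 0, 0.3], [14, 0, 0, 0, 0.3]]

```text
t: 3.4
eef_pos: [474.3, -89.0, 40.6]
tcp_rot: [3.141, -0.001, 0.013]
ft_force: [-0.5, 1.0, 0.3]
opening: 0.649
grip_force: 0.2
```

```bash
cat > look.py <<'E'
import sys
from m import *
D=np.load("D.npy");s=env.state();print(s["t"],s["eef_pos"],s["tcp_rot"][2]-D[2],s["ft_force"],loc(s["eef_pos"][:2],D))
i=env.read_camera("top")[160:265,207:397]
cv2.imwrite(sys.argv[1],cv2.resize(i,None,fx=4,fy=4,interpolation=cv2.INTER_CUBIC))
w=env.read_camera("wrist");np.save("w.npy",env.get_calibration("wrist"),allow_pickle=True);cv2.imwrite(sys.argv[1].replace(".png","w.png"),w)
E
python3 look.py pics/a.png
```

```text
3.4 [474.31884165 -88.97586842  40.6409564 ] -1.5726035970565715 [-0.48074539  1.01126639  0.28924469] [[-154.31524618   73.55688598]]
```

View pics/aw.png

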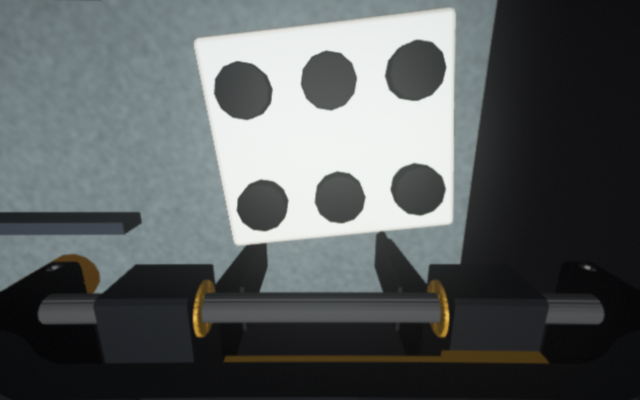

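The box's left face is at the left finger. Its top corners are (194,40), (455,9), (453,223) and (233,245), still turned about 0.1 rad.

```bash
cat > bx.py <<'E'
import sys,json
from m import *
D=np.load("D.npy");c=np.load("w.npy",allow_pickle=True).item()
L=json.loads(sys.argv[1])
B,e=fit(np.array([[55,-48],[-55,-48],[-55,48],[55,48.]]),ray("",L,62,c)[:,:2]);print("box",loc(B[:2],D),B[2]-D[2],e)
if len(sys.argv)>2:
    C,e=fit(np.array([[34,-24],[0,-24],[-34,-24],[34,24],[0,24],[-34,24.]]),ray("",json.loads(sys.argv[2]),78,c)[:,:2]);print("caps",loc(C[:2],D),C[2]-D[2],e)
E
python3 bx.py "[[194,40],[455,9],[453,223],[233,245]]" "[[240,88],[328,79],[416,69],[260,204],[339,196],[418,188]]"
```

```text
box [[-160.2901093     8.66985696]] 0.10259861033302808 1.7155926589305182
caps [[-159.79241747    7.38575134]] 0.10202687641904173 0.6341548423206405
```

>>> step_arm:
  plan:
    - [[2, 0, 0, 0, 0.3], [4, 0, 0, 0, 0.3], [6, 0, 0, 0, 0.3], [8, 0, 0, 0, 0.3], [9, 0, 0, 0, 0.3], [10, 0, 0, 0, 0.3], [11, 0, 0, 0, 0.3], [11, 0, 0, 0, 0.3]]

```text
t: 4.17
eef_pos: [485.0, -88.7, 40.6]
tcp_rot: [3.141, -0.0, 0.013]
ft_force: [-2.1, 0.6, -0.2]
opening: 0.65
grip_force: 0.7
```

```bash
python3 look.py pics/b.png
```

```text
4.1667 [485.0003533  -88.74206484  40.59338845] -1.572534334639165 [-2.08426026  0.62236118 -0.18141316] [[-154.2345932    62.87312024]]
```

View pics/bw.png

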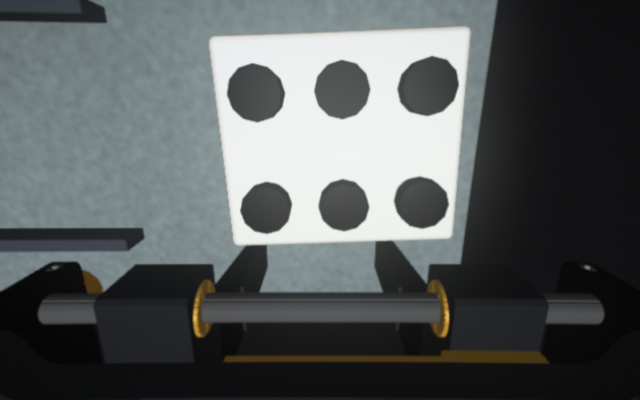

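The box now looks nearly square, with corners at (210,38), (470,28), (453,238) and (234,245). The rail ends are visible at (143,232) and (105,15).

```bash
python3 bx.py "[[210,38],[470,28],[453,238],[234,245]]" "[[255,93],[342,89],[430,85],[266,207],[344,205],[421,202]]"
python3 - <<'E'
from m import *
D=np.load("D.npy");c=np.load("w.npy",allow_pickle=True).item()
co,s=np.cos(D[2]),np.sin(D[2])
for y in(67,59,-59,-67):
  for z in(32,12):
    w=np.array([-40,y])@np.array([[co,s],[-s,co]])+D[:2];print(y,z,proj("",[*w,z],c)[0].round())
i=cv2.imread("pics/bw.png")
cv2.imwrite("pics/bwc.png",cv2.resize(np.vstack([i[0:40,30:160],i[215:265,30:160]]),None,fx=6,fy=6,interpolation=cv2.INTER_CUBIC))
E
```

```text
box [[-163.95731196    1.38793825]] 0.032958526675742617 1.5633474752352186
caps [[-163.61812861    0.37573445]] 0.033378380091778403 1.0728573999096511
67 32 [129. 251.]
67 12 [146. 238.]
59 32 [127. 239.]
59 12 [144. 226.]
-59 32 [83. 13.]
-59 12 [109.  23.]
-67 32 [79. -6.]
-67 12 [106.   6.]
```

View pics/bwc.png

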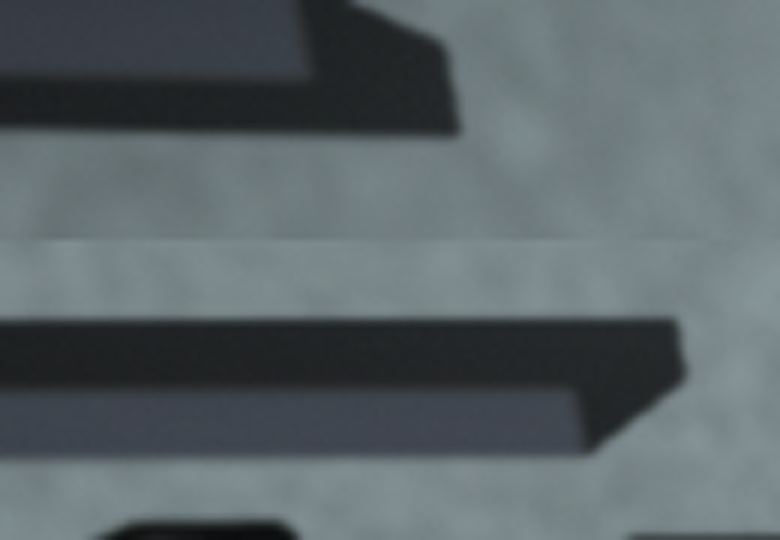

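>>> step_arm:
  plan:
    - [[-25, 0, 0, 0, 0.3], [-25, 0, -40, 0, 0.3], [-25, 0, -80, 0, 0.3], [-25, 40, -80, -7, 0.3], [-25, 80, -80, -14, 0.3], [0, 101, -80, -21, 0.3], [30, 101, -80, -28, 0.3], [62, 101, -80, -35, 0.3]]

```text
t: 4.93
eef_pos: [549.1, -191.1, 121.1]
tcp_rot: [3.14, -0.001, 0.614]
ft_force: [-0.2, 0.1, -0.4]
opening: 0.648
grip_force: 0.0
```

>>> step_arm:
  plan:
    - [[0, 0, 0, -55.1, 0.3], [0, 0, 0, -55.1, 0.3], [0, 0, 0, -55.1, 0.3], [0, 0, 0, -55.1, 0.3], [0, 0, 0, -55.1, 0.3], [0, 0, 0, -55.1, 0.3], [0, 0, 0, -55.1, 0.3], [0, 0, 0, -55.1, 0.3]]

```text
t: 5.6
eef_pos: [548.4, -189.2, 120.7]
tcp_rot: [3.14, 0.001, 1.58]
ft_force: [-0.0, 0.7, 0.0]
opening: 0.653
grip_force: 0.0
```

```bash
python3 look.py pics/c.png
```

```text
5.6 [ 548.42643157 -189.23559812  120.72707144] -0.005567779853530075 [-0.00201019  0.70163329  0.03721867] [[-255.62705473    0.89420139]]
```

View pics/cw.png

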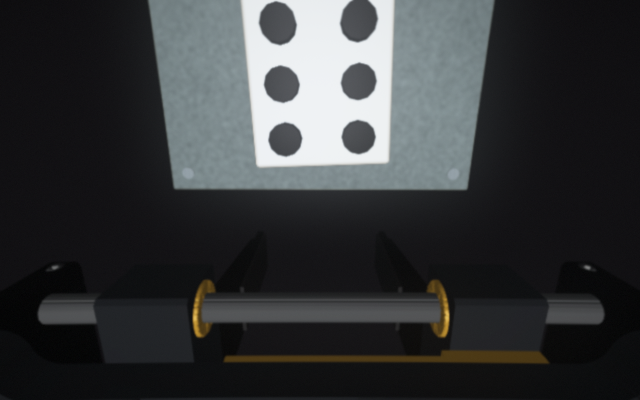

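The rear of the box is ahead of the fingers: rear corners at (257,166) and (388,162), caps from (277,22) to (358,137), nearly square to the tool. I'll measure the cap centres with code from here on.

```bash
cat > auto.py <<'E'
from m import *
import itertools
D=np.load("D.npy")
def caps(name="wrist"):
    s=env.state();img=env.read_camera(name);c=env.get_calibration(name)
    w=(img.min(2)>200).astype(np.uint8)
    cs,h=cv2.findContours(w,cv2.RETR_CCOMP,cv2.CHAIN_APPROX_NONE)
    W=[]
    for k,q in enumerate(cs):
        if h[0][k][3]>=0 and cv2.contourArea(q)>300:
            (x,y),r,_=cv2.fitEllipse(q);W.append((x,y))
    W=np.array(W);P=ray("",W,78,c)[:,:2];L=loc(P,D)
    print("t",round(s["t"],2),"tcp",loc(s["eef_pos"][:2],D).round(1),s["eef_pos"][2].round(1),"yaw",round(s["tcp_rot"][2]-D[2],4),"F",s["ft_force"].round(1),"n",len(W))
    if len(W)==6: o=L[:,0].argsort();L=L[o];rows=[r[r[:,1].argsort()] for r in(L[4:],L[2:4],L[:2])]
    elif len(W)==4: o=L[:,0].argsort();L=L[o];rows=[r[r[:,1].argsort()] for r in(L[2:],L[:2])]
    else: print(L);return
    M=np.vstack(rows);xs=[34,34,0,0,-34,-34][6-len(W):]
    T=np.array([[x,y] for x,y in zip(xs,[-24,24]*3)],float)
    f=lambda q:((T@np.array([[np.cos(q[2]),np.sin(q[2])],[-np.sin(q[2]),np.cos(q[2])]])+q[:2])-M).ravel()
    r=least_squares(f,[*M.mean(0),0]);print("box",r.x[:2].round(1),"yaw",r.x[2].round(4),"err",np.abs(r.fun).max().round(2))
if __name__=="__main__": caps()
E
python3 auto.py
python3 - <<'E'
from m import *
D=np.load("D.npy");c=np.load("w.npy",allow_pickle=True).item()
print(loc(ray("",[(257,166),(388,162)],62,c)[:,:2],D))
print(loc(ray("",[(359,19),(277,22),(358,137),(285,139)],78,c)[:,:2],D), loc(ray("",[(175,189),(467,189)],12,c)[:,:2],D))
E
```

```text
t 5.7 tcp [[-255.6    1. ]] 120.7 yaw -0.0108 F [-0.5 -0.4 -0.2] n 5
[[-197.70815042   23.44722986]
 [-196.36860184  -23.88337632]
 [-164.12090978   24.40280536]
 [-162.76583555  -22.99846075]
 [-130.67193646   25.28838984]]
[[-218.02716644   45.41685227]
 [-216.21997571  -47.65406228]]
[[-129.13864248  -23.18721862]
 [-130.17254736   24.65135457]
 [-196.81171414  -24.19455853]
 [-197.55166554   22.96409339]] [[-247.25615211  128.80494355]
 [-250.21648653 -128.71809213]]
```

>>> step_arm:
  plan:
    - [[0, 0, 40, 0, 0.3], [0, 0, 80, 0, 0.3], [0, 0, 80, 0, 0.3], [5, 0, 80, 0, 0.3], [10, 0, 80, 0, 0.3], [14, 0, 80, 0, 0.3], [17, 0, 80, 0, 0.3], [20, 0, 80, 0, 0.3]]

```text
t: 6.42
eef_pos: [548.7, -168.6, 42.3]
tcp_rot: [3.139, 0.001, 1.573]
ft_force: [0.2, -0.8, -0.1]
opening: 0.65
grip_force: 0.0
```

>>> step_arm:
  plan:
    - [[4, 0, 0, 0, 0.3], [8, 0, 0, 0, 0.3], [12, 0, 0, 0, 0.3], [16, 0, 0, 0, 0.3], [20, 0, 0, 0, 0.3], [24, 0, 0, 0, 0.3], [28, 0, 0, 0, 0.3], [32, 0, 0, 0, 0.3]]

```text
t: 7.08
eef_pos: [548.0, -136.6, 40.6]
tcp_rot: [3.141, 0.0, 1.573]
ft_force: [0.6, -5.0, 3.3]
opening: 0.643
grip_force: 2.0
```

>>> step_arm:
  plan:
    - [[4, 0, 0, 0, 0.3], [8, 0, 0, 0, 0.3], [12, 0, 0, 0, 0.3], [15, 0, 0, 0, 0.3], [17, 0, 0, 0, 0.3], [18, 0, 0, 0, 0.3], [18, 0, 0, 0, 0.3]]

```text
t: 7.67
eef_pos: [547.7, -118.6, 40.5]
tcp_rot: [-3.141, -0.0, 1.573]
ft_force: [0.9, -1.2, 0.5]
opening: 0.65
grip_force: 0.2
```

```bash
python3 auto.py; python3 auto.py
```

```text
t 7.67 tcp [[-184.9    0.6]] 40.5 yaw -0.0119 F [ 0.9 -1.2  0.5] n 6
box [-117.8   -0.8] yaw -0.0118 err 0.87
t 7.72 tcp [[-184.9    0.7]] 40.4 yaw -0.012 F [ 1.2 -0.1  0.3] n 6
box [-117.8   -0.8] yaw -0.0122 err 0.85
```

>>> step_arm:
  plan:
    - [[4, -0.1, 0, -0.35, 0.3], [8, -0.2, 0, -0.7, 0.3], [13, -0.3, 0, -0.7, 0.3], [18, -0.4, 0, -0.7, 0.3], [23, -0.5, 0, -0.7, 0.3], [28, -0.6, 0, -0.7, 0.3], [32, -0.7, 0, -0.7, 0.3], [35, -0.8, 0, -0.7, 0.3]]

```text
t: 8.43
eef_pos: [547.0, -83.3, 40.6]
tcp_rot: [3.142, 0.0, 1.586]
ft_force: [0.0, -0.6, 0.3]
opening: 0.651
grip_force: 0.9
```

```bash
python3 auto.py
```

```text
t 8.43 tcp [[-149.7    0.8]] 40.6 yaw 0.0006 F [ 0.  -0.6  0.3] n 6
box [-82.2   0.1] yaw 0.0004 err 0.85
```

>>> step_arm:
  plan:
    - [[5, 0, 0, 0, 0.3], [10, 0, 0, 0, 0.3], [15, 0, 0, 0, 0.3], [20, 0, 0, 0, 0.3], [25, 0, 0, 0, 0.3], [30, 0, 0, 0, 0.3], [35, 0, 0, 0, 0.3], [40, 0, 0, 0, 0.3]]

```text
t: 9.15
eef_pos: [546.5, -43.5, 40.7]
tcp_rot: [3.141, 0.0, 1.585]
ft_force: [-0.3, -2.4, 0.6]
opening: 0.647
grip_force: 1.4
```

>>> step_arm:
  plan:
    - [[5, 0, 0, 0, 0.3], [10, 0, 0, 0, 0.3], [15, 0, 0, 0, 0.3], [20, 0, 0, 0, 0.3], [25, 0, 0, 0, 0.3], [30, 0, 0, 0, 0.3], [35, 0, 0, 0, 0.3], [40, 0, 0, 0, 0.3]]

```text
t: 9.82
eef_pos: [545.8, -3.5, 40.7]
tcp_rot: [3.141, 0.0, 1.585]
ft_force: [-0.5, -5.0, 1.4]
opening: 0.651
grip_force: 1.8
```

```bash
python3 auto.py; python3 look.py pics/d.png
```

```text
t 9.82 tcp [[-69.9   0.8]] 40.7 yaw 0.0002 F [-0.5 -5.   1.4] n 6
box [-2.   0.1] yaw 0.0002 err 0.84
9.8667 [545.76543035  -2.75041606  40.62953015] 0.0005175285020830867 [ 1.02744919 -0.47036819  0.14391326] [[-69.12288883   0.88153993]]
```

View pics/dw.png

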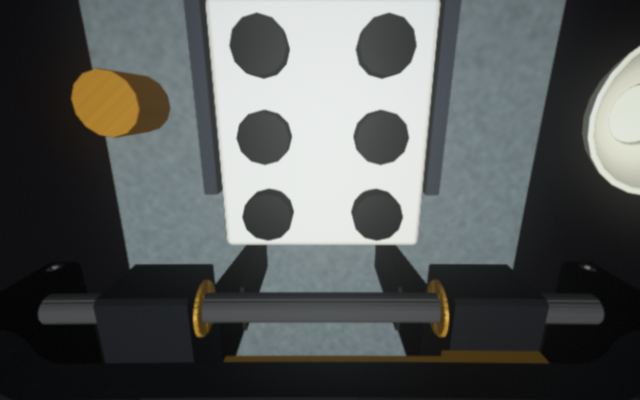

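The box sits centred between the rail ends (inner edges at columns 221 and 424, box rear edges at 228 and 418). I'll continue, then creep to the stop.

>>> step_arm:
  plan:
    - [[5, 0, 0, 0, 0.3], [10, 0, 0, 0, 0.3], [15, 0, 0, 0, 0.3], [20, 0, 0, 0, 0.3], [25, 0, 0, 0, 0.3], [30, 0, 0, 0, 0.3], [35, 0, 0, 0, 0.3], [40, 0, 0, 0, 0.3]]

```text
t: 10.63
eef_pos: [545.2, 36.6, 40.6]
tcp_rot: [-3.142, 0.0, 1.585]
ft_force: [0.4, -1.5, -1.5]
opening: 0.65
grip_force: 0.8
```

>>> step_arm:
  plan:
    - [[5, 0, 0, 0, 0.3], [10, 0, 0, 0, 0.3], [15, 0, 0, 0, 0.3], [20, 0, 0, 0, 0.3], [25, 0, 0, 0, 0.3], [30, 0, 0, 0, 0.3], [35, 0, 0, 0, 0.3], [38, 0, 0, 0, 0.3]]

```text
t: 11.3
eef_pos: [544.7, 74.7, 40.6]
tcp_rot: [3.142, 0.0, 1.586]
ft_force: [0.2, -1.3, -1.4]
opening: 0.648
grip_force: 0.9
```

```bash
python3 auto.py
```

```text
t 11.3 tcp [[8.3 0.9]] 40.6 yaw 0.0005 F [ 0.2 -1.3 -1.4] n 7
[[  33.95225498 -123.10134613]
 [  42.5622538   -23.51941288]
 [  42.54792383   23.32902124]
 [  75.62402796  -23.65470886]
 [  75.62300519   23.46527701]
 [ 109.07156586  -23.62435959]
 [ 109.04053819   23.5062955 ]]
```

>>> step_arm:
  plan:
    - [[2, 0, 0, 0, 0.3], [4, 0, 0, 0, 0.3], [6, 0, 0, 0, 0.3], [7, 0, 0, 0, 0.3], [8, 0, 0, 0, 0.3], [9, 0, 0, 0, 0.3], [10, 0, 0, 0, 0.3], [11, 0, 0, 0, 0.3]]

```text
t: 12.02
eef_pos: [544.6, 85.0, 40.6]
tcp_rot: [3.141, 0.0, 1.585]
ft_force: [-0.5, -3.1, 0.3]
opening: 0.647
grip_force: 1.4
```

>>> step_arm:
  plan:
    - [[0.5, 0, 0, 0, 0.3], [1, 0, 0, 0, 0.3], [1.5, 0, 0, 0, 0.3], [2, 0, 0, 0, 0.3]]

```text
t: 12.35
eef_pos: [544.5, 87.0, 40.6]
tcp_rot: [3.142, 0.0, 1.585]
ft_force: [-0.0, -1.9, 1.0]
opening: 0.649
grip_force: 1.5
```

>>> step_arm:
  plan:
    - [[0.5, 0, 0, 0, 0.3], [1, 0, 0, 0, 0.3], [1.5, 0, 0, 0, 0.3]]

```text
t: 12.6
eef_pos: [544.5, 88.5, 40.7]
tcp_rot: [3.141, 0.0, 1.585]
ft_force: [-0.0, -3.0, 2.1]
opening: 0.651
grip_force: 1.6
```

>>> step_arm:
  plan:
    - [[0.5, 0, 0, 0, 0.3], [1, 0, 0, 0, 0.3], [1.5, 0, 0, 0, 0.3]]

```text
t: 12.85
eef_pos: [544.5, 90.1, 40.6]
tcp_rot: [3.142, 0.0, 1.585]
ft_force: [0.1, -2.5, 2.9]
opening: 0.65
grip_force: 1.8
```

>>> step_arm:
  plan:
    - [[0.5, 0, 0, 0, 0.3], [1, 0, 0, 0, 0.3], [1.5, 0, 0, 0, 0.3]]

```text
t: 13.1
eef_pos: [544.5, 91.6, 40.7]
tcp_rot: [3.141, 0.0, 1.585]
ft_force: [0.2, -3.4, 2.5]
opening: 0.649
grip_force: 1.9
```

>>> step_arm:
  plan:
    - [[0.5, 0, 0, 0, 0.3], [1, 0, 0, 0, 0.3], [1.5, 0, 0, 0, 0.3]]

```text
t: 13.35
eef_pos: [544.3, 92.4, 40.7]
tcp_rot: [-3.141, 0.001, 1.586]
ft_force: [-1.3, -15.2, 4.2]
opening: 0.653
grip_force: 7.5
```

```bash
python3 look.py pics/e.png
```

```text
13.35 [544.34820905  92.3716517   40.65038315] 0.00040450055561591647 [ -1.25382319 -15.18972114   4.16139875] [[26.0097209   0.93497744]]
```

View pics/e.png

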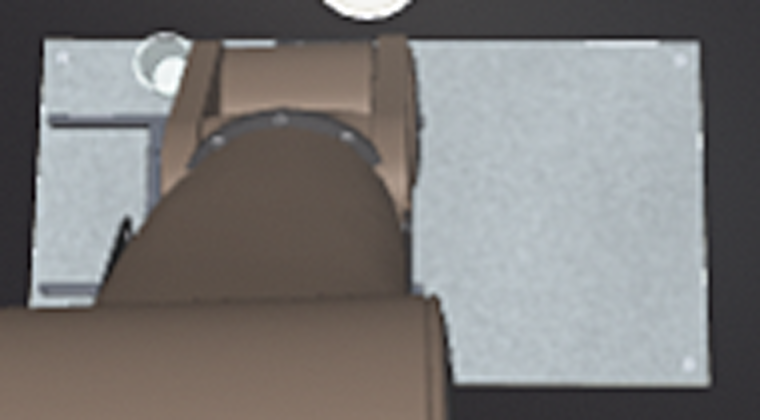

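The force jumped to 15 N, so the box is against the stop (the arm hides it from the top camera). I'll back the hand off.

>>> step_arm:
  plan:
    - [[-2, 0, 0, 0, 0.3], [-6, 0, 0, 0, 0.3], [-20, 0, 0, 0, 0.3], [-50, 0, 0, 0, 0.3], [-80, 0, 0, 0, 0.3], [-80, 0, -40, 0, 0.3], [-80, 0, -80, 0, 0.3], [-80, 0, -80, 0, 0.3]]

```text
t: 14.12
eef_pos: [548.0, 12.4, 126.3]
tcp_rot: [3.134, 0.001, 1.584]
ft_force: [0.4, 1.0, 0.5]
opening: 0.652
grip_force: 0.0
```

```bash
python3 - <<'E'
from auto import *
caps()
img=env.read_camera("wrist");c=env.get_calibration("wrist");cv2.imwrite("pics/f.png",img)
E
```

```text
t 14.12 tcp [[-54.   -1.6]] 126.3 yaw -0.0007 F [0.4 1.  0.5] n 3
[[  10.27934666 -148.73088404]
 [  58.12711547  -22.23420346]
 [  58.15362745   24.43092333]]
```

>>> step_arm:
  plan:
    - [[0, 0, -30, 0, 0.3], [0, 0, -30, 0, 0.3], [0, 0, -30, 0, 0.3], [0, 0, -30, 0, 0.3]]

```text
t: 14.55
eef_pos: [545.0, 13.3, 149.4]
tcp_rot: [-3.14, -0.0, 1.586]
ft_force: [-0.4, -0.2, -0.1]
opening: 0.653
grip_force: 0.0
```

```bash
python3 -c "
from auto import *
caps();print(env.job_done())"
```

```text
t 14.55 tcp [[-53.1   1.4]] 149.4 yaw 0.0005 F [-0.4 -0.2 -0.1] n 3
[[   9.07209497 -154.45654156]
 [  58.12784902  -23.60566979]
 [  58.17235007   23.68283558]]
the job is handed in; nothing more can be done
None
```

I handed the job in at about 14.6 s: the box is against the stop (push force rose to 15 N), centred to about 1 mm and square to the lane, with the hand clear; the hand-in returned no verdict.

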